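# Clamp a soap bar with the star handwheel

### The job

Lay the soap bar flat on the bed of the wooden clamp, lengthwise between its two jaws and in the middle of their width, and let go of it. Then close the clamp with its star wheel, pushing spoke after spoke round with the side of the closed gripper and never pushing the jaw itself, until the bar is held snugly end to end. Soap is soft and the wheel light: stop as soon as the wheel clearly stiffens, do not crush the bar or force the wheel, and leave the two tins and the stamp where they are.

Things in the scene. Friction and masses are not known exactly. Their poses are not given: they have to be found in the camera images.
- soap: the only soap bar, a rounded block 53 x 78 x 25 mm (its x, y, z) in a paper band, about 0.1 kg, lying flat on the table to the right of the clamp. Origin at the centre of its underside; y is its long axis, z up. Either end may face either jaw.
- soap_clamp: the clamp, fixed to the table: a wooden box 130 (x) x 210 (y) x 98 mm high on a plinth 142 x 222 x 12 mm, jaws on its flat top, a star wheel on its front. Origin at the centre of its underside, on the table; x from the wheel side to the back, y along the jaws' travel towards the fixed jaw (to the left seen from the robot), z up.
- bed_middle (a point): middle of the clamp's top, 98 mm above the table. Fixed jaw block 84 to 102 mm from here along clamp +y, 28 mm high. In front of it stands a cork-faced adjustable stop pad (90 mm wide, 27 high), its face anywhere 62 to 70 mm from here, set anew each time, not measured, firm under load: so where and at what wheel angle the bar gets gripped must be felt.
- jaw: the moving jaw on the bed, 90 mm wide in x, 29 mm high, 16 mm thick, cork faced. Origin at the lower edge of its gripping face, in the middle of its width, on the bed; it slides along the clamp's +y towards the stop pad to close. At the start 111 to 132 mm is open between jaw and pad.
- star_wheel (a joint): turn of the wheel, rad, 0 to 0.9 at the start; grows as the clamp closes, the wheel's top moving to clamp +y (left seen from the robot). 14 mm of jaw travel a radian. At 0 one of its 5 equal spokes (72 degrees apart) stands straight up; at q they lean q + k x 72 degrees from upright towards clamp +y. It stays where it is left; turning it free takes 0.22 N m (3 to 5 N on a spoke).
- wheel_hub (a point): centre of the star wheel, 100 mm in front of the clamp's centre, 85 mm up; axis along clamp x. Spokes: polished, slippery 10 mm bars ending in 18 mm black balls centred 72 mm from the axis; hub 36 mm across; 35 mm from wheel plane to box. Work it from above. A push of about 10 N, 45 to 75 mm from the axis, grips the bar well and it stays gripped; above about 17 N it is crushed.
- tin_near: a round balm tin, 54 mm across, 21 mm high, on the table nearer the robot than the soap; to be left alone. Origin at the centre of its underside.
- tin_far: another such tin, on the table beyond the soap; to be left alone. Origin at the centre of its underside.
- stamp: a wooden rubber stamp, 30 x 42 x 66 mm high, on the table at the right; to be left alone. Origin at the centre of its underside.
Not all that is in view belongs to the job. Leave any purple or red look-alike of the soap alone.

How it is judged:
By the outcome, as a careful person would: the job done as asked, in the order asked, and still so for the second after the job is handed in, with the robot touching nothing.
It also fails if it takes over 67 s, if anything falls off the work surface, if the arm or the gripper's body presses on something with over 40 N, if the wrist force passes 120 N, or if a joint passes its speed limit or range.

### The arm

A 6-joint arm with a two-finger parallel gripper is mounted at the origin on a cart in front of the work surface, level with it; the furniture and walls round the work are solid. World frame = base frame: x ahead of the robot, y to its left, z up, the work surface at z = 0. Lengths are in m, angles in rad, forces in N, time in s.
With the tool pointing down it reaches from about 0.325 to 0.9 m from the base axis. Payload 3.5 kg.
Tool frame: the origin (TCP) lies between the finger pads; the fingertips stand 25 mm ahead of it and the grasp point (between the pads) lies 6 mm ahead of it (ctrl.tip_reach is the distance from the TCP to the fingertips, in m); z points along the fingers, y is the line along which they close (so a half turn about z gives the same grasp; the last joint's range is limited). The gripper opens to 85 mm and grips with 20 to 120 N. Pads are 22 mm wide; open, the fingers measure 114 mm over their backs; the gripper's body (76 mm by 85 mm) begins 54 mm behind the grasp point. The pads swing forward as they close: fully open they stand 13 mm farther back than shut.
Start: joints at [1.19, 0.276, -0.026, 1.268, 0, 1.467], TCP at [0.171, 0.601, 0.256] pointing down, gripper open.
Joint ranges: [-3.12, 3.12], [-0.85, 1.88], [-1.08, 1.24], [-1.95, 2.15], [-1.57, 1.53], [-3.14, 3.14]. Speed limits (rad/s): [2.57, 2.57, 3.14, 3.14, 3.14, 3.14].

### API

Orientations are given as a unit quaternion [w, x, y, z].
In Python, from station import ctrl gives the robot as it stands.
- The arm moves only by the tool servo_tool, never from a script. Its argument "commands" is a list of rows, each an object of numbers: "x", "y", "z": the shift along the tool's x, y, z each as a share of 0.3 m, from -1 to 1; "ax", "ay", "az": the turn, a rotation vector about the tool's x, y, z each as a share of 90 degrees, from -1 to 1. A call has exactly 8 rows; each row is the pose to reach, as a shift and turn from the pose commanded when the call began, along the tool's axes at that moment; what a row does not reach only later rows make up. A row lasts 1/8 s, in which the tool goes at most 62.5 mm and 10.7 degrees, less where a joint would pass 70% of its speed; a pose out of reach is approached as far as the arm can. A call with a number of a shift or a turn outside -1 to 1 is refused whole. A call with a gripper value outside its range is refused whole. "gripper" is the opening, from -1 (shut) to 1 (fully open), set as the call begins (left out, the last holds). The fingers move at their own pace and stop on an object; "newtons" is the grip in N (left out, the last holds). Time passes only in rows, so rows that repeat a pose let the fingers close, or fill a call up. It gives the time, the measured TCP pose, the force, the opening and the grip force at its end, in the units of the state.
- ctrl.observe(): the state, without advancing time (a new reading comes with each control period).
- ctrl.capture(name): name is "scene" or "top" or "wrist"; returns the picture (400x640x3 uint8, red, green, blue); there is no depth.
- ctrl.camera_model(name): a dict with "vertical_fov" (degrees; the focal length in pixels is half the picture's height over the tangent of half this angle, whatever the lens; pixels are square), "cx", "cy" (the principal point, pixels), "origin" and "orientation" of the camera in the world. Camera axes: x right, y up, looking along -z (the intrinsics and any distortion apply to the point x, -y, -z); pixel columns grow to the right and rows downward; lengths in m; the calibration is good to about 2 mm. A picture is of the moment at which its call begins: read the wrist's pose just before it. camera_model takes no time and is no camera call; for the wrist camera it gives the pose at the moment of the call.
- ctrl.finish_job(): hands the job in; it is judged then, once.
Trained networks look in the newest picture that a camera, given by its name, has taken for a name from the list of things; names that differ only in an ending like _2 or _b are one class to them, and where a whole thing is asked for, a point or a joint stands for the part that bears it (a point fixed in the world has none). Each returns a list of dicts, best first, with "conf" (0 to 1); they miss things now and then, are a little off and sometimes report something else, mostly with a low value. They report only what shows in the picture. A call takes as long as a camera call. They do not tell look-alikes from the thing itself.
- ctrl.masks_of(query, camera): "pixels" (400x640 bool, what is visible of it) and "centre" ([column, row] in pixels, amid what is visible of it).
The state is a dict: "time_s": time; "joint_pos": joint angles; "dq": joint speeds; "tau": joint torques, N m; "tcp_pos": TCP position; "ee_rot": TCP orientation; "wrist_force": force on the tool from outside, world axes, zero at the start; "wrist_torque": the same for the moment, N m; "width": opening from 0.0 (shut) to 1.0 (fully open); "gripper_force": force on a finger pad.
Only numpy, scipy, OpenCV 4.12 (cv2) and the standard library are available. Lean on these libraries where they do the work, as an engineer would, in place of code of your own. Each camera call takes 0.05 s, during which the arm holds its last target. There are 200 camera calls.

## Working session

There is one attempt and no reset: what is moved stays moved. The work goes in short steps, Python scripts to look and compute and a tool call to move; the robot and the scene stay as the last step left them, time stands still between calls to the robot, and variables do not carry over. Pictures are saved under pics/ and viewed, at most 12 in all, crops included, and the job is handed in when it is done.

Besides the shell and the picture viewer there is one more tool, called after "Call:" by a JSON object that holds its "name" and its "arguments". servo_tool: Moves the arm, as the interface text tells. Shift numbers are shares of 0.3 m and turn numbers shares of 90 degrees, none past 1 either way. Its arguments: {"type":"object","properties":{"commands":{"type":"array","items":{"type":"object","properties":{"x":{"type":"number"},"y":{"type":"number"},"z":{"type":"number"},"ax":{"type":"number"},"ay":{"type":"number"},"az":{"type":"number"}}}},"gripper":{"type":"number"},"newtons":{"type":"number"}},"required":["commands"]}

```bash
ls; mkdir -p pics; cat > h.py <<'E'
import numpy as np, cv2
from scipy.spatial.transform import Rotation as R
from station import ctrl
def cap(cam,name):
    m=ctrl.camera_model(cam); im=ctrl.capture(cam)
    cv2.imwrite(f'pics/{name}.png',im[:,:,::-1]); return m,im
def rot(q): return R.from_quat([q[1],q[2],q[3],q[0]])
def f(m): return 200/np.tan(np.radians(m['vertical_fov'])/2)
def dist(m): return np.array(m.get('distortion',[0,0,0,0,0]),float)
def onplane(m,uv,z):
    d=np.array([(uv[0]-m['cx'])/f(m),-(uv[1]-m['cy'])/f(m),-1.]); d=rot(m['orientation']).apply(d)
    o=np.array(m['origin']); return o+d*(z-o[2])/d[2]
def proj(m,p):
    c=rot(m['orientation']).inv().apply(np.atleast_2d(p)-np.array(m['origin']))
    return np.c_[m['cx']+f(m)*c[:,0]/-c[:,2], m['cy']-f(m)*c[:,1]/-c[:,2]]
E
python3 - <<'E'
from h import *
ims=[]
for c in ['scene','top','wrist']:
    m,im=cap(c,c+'0'); print(c,m); ims.append(im)
    for q in ['soap','soap_clamp','jaw','star_wheel','tin_near','stamp']:
        if c=='wrist' and q!='soap': continue
        for r in ctrl.masks_of(q,c)[:4]:
            print(q,round(r['conf'],2),np.round(r['centre'],1),r['pixels'].sum(), np.round(onplane(m,r['centre'],0.02),3))
print(ctrl.observe())
E
```

```text
pics
scene {'vertical_fov': 47.41444914360856, 'cx': 308.8006604767129, 'cy': 199.76346505567207, 'origin': array([ 0.06896842, -0.77554311,  0.8397374 ]), 'orientation': array([ 0.88710457,  0.36395353, -0.11743193, -0.25844351])}
soap 0.98 [341.4 192.3] 618 [ 0.615 -0.119  0.02 ]
soap 0.69 [345.2 280. ] 866 [ 0.462 -0.346  0.02 ]
soap 0.61 [307.7 246.5] 769 [ 0.443 -0.224  0.02 ]
soap 0.61 [277.9 212.5] 596 [ 0.439 -0.095  0.02 ]
soap_clamp 0.95 [287.  142.6] 4744 [0.602 0.132 0.02 ]
jaw 0.7 [308.7 135.1] 366 [0.675 0.13  0.02 ]
jaw 0.41 [290.8 138.6] 4860 [0.621 0.143 0.02 ]
star_wheel 0.88 [262.9 144.3] 437 [0.539 0.162 0.02 ]
tin_near 0.95 [282.2 290.2] 533 [ 0.333 -0.295  0.02 ]
stamp 0.73 [319.5 329.9] 445 [ 0.348 -0.414  0.02 ]
stamp 0.57 [304.5 246. ] 736 [ 0.438 -0.219  0.02 ]
stamp 0.21 [293.4 140. ] 4968 [0.624 0.133 0.02 ]
top {'vertical_fov': 47.029188633025946, 'cx': 319.3176231118419, 'cy': 201.83196405745412, 'origin': array([ 0.32640467, -0.15983031,  1.14232556]), 'orientation': array([-0.69985585, -0.05423997,  0.04259406,  0.71094695])}
soap 0.87 [293.7 221.8] 68
[... 650 characters left out ...]
 0.59564706])}
{'time_s': 0.8, 'joint_pos': array([ 1.18959587e+00,  2.76377854e-01, -2.63510391e-02,  1.26801470e+00,
       -3.39133040e-06,  1.46737131e+00]), 'dq': array([-0.00051873,  0.00018874,  0.00114592,  0.00041581,  0.00095312,
        0.00074931]), 'tau': array([-6.81397105e-04, -4.45422935e+01,  2.95543689e+01,  4.84940301e-04,
       -3.41017437e-05, -6.10039592e-06]), 'tcp_pos': array([0.17141706, 0.60104989, 0.25635017]), 'ee_rot': array([7.97254385e-06, 1.38441635e-01, 9.90370594e-01, 2.51886025e-05]), 'wrist_force': array([-0.04624411, -0.1750574 , -0.27359728]), 'wrist_torque': array([0.00124928, 0.01240061, 0.0447436 ]), 'gripper_force': 0.0, 'width': 1.0016783144362913}
```

```bash
python3 - <<'E'
import cv2
t=cv2.imread('pics/top0.png'); 
c=t[100:300,160:460]; cv2.imwrite('pics/topc.png',cv2.resize(c,None,fx=2.66,fy=2.66,interpolation=2))
E
```

```text
(no output)
```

View pics/topc.png

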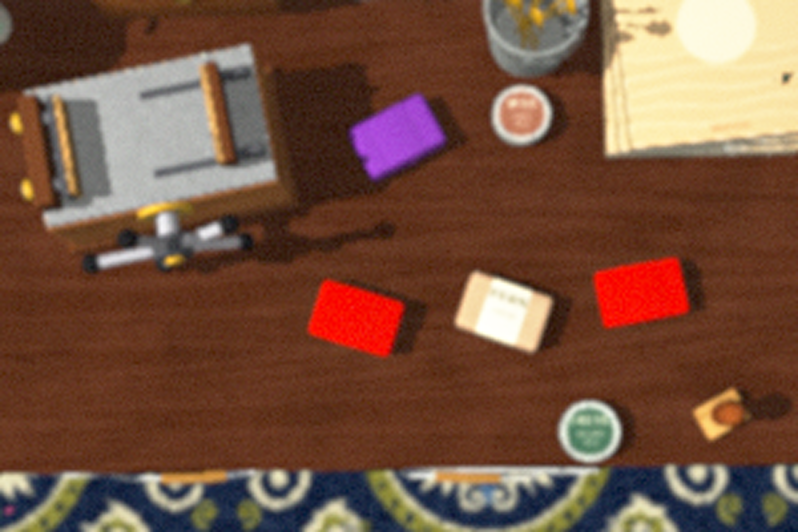

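View pics/scene0.png

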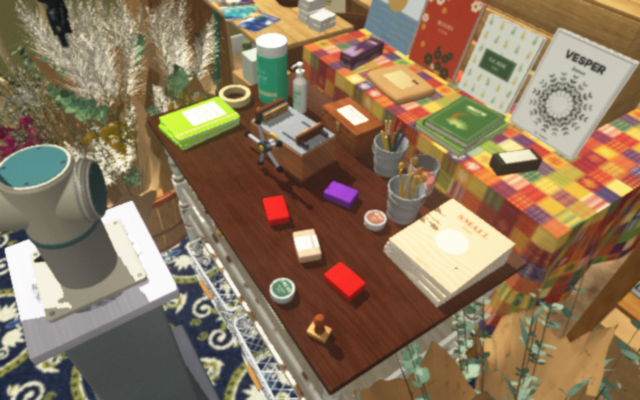

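Top view crop: the cream bar with a paper band is at crop (503,311), which is top pixel (349,217). The look-alikes are red at crop (355,318) and (641,291) and purple at (397,136). Only the cream bar has the paper band and sits level with the tins, so that is the soap. The clamp top's corners are at about crop (22,92), (250,44), (278,184) and (45,227).

```bash
cat >> h.py <<'E'
def soap_pose(m,r,z=0.0125):
    # (centre,yaw of long axis) from the mask by matching the projected silhouette
    from scipy.optimize import minimize
    px=r['pixels']; 
    def sil(p):
        c,s=np.cos(p[2]),np.sin(p[2])
        P=[[p[0]+c*a-s*b,p[1]+s*a+c*b,h] for a in(-.0265,.0265) for b in(-.039,.039) for h in(z-.0125,z+.0125)]
        hull=cv2.convexHull((proj(m,P)*16).astype(np.int32)); im=np.zeros(px.shape,np.uint8)
        cv2.fillConvexPoly(im,hull,1,shift=4); return im>0
    def cost(p): s=sil(p); return 1-(s&px).sum()/(s|px).sum()
    g=onplane(m,r['centre'],z); best=None
    for y in np.radians([-90,-60,-30,0,30,60]):
        o=minimize(cost,[g[0],g[1],y],method='Nelder-Mead',options=dict(initial_simplex=np.array([g[0],g[1],y])+np.array([[0,0,0],[.008,0,0],[0,.008,0],[0,0,.3]])))
        if best is None or o.fun<best.fun: best=o
    return best.x,best.fun
def cmd(pos,yaw_x,start=None):
    # tool down, tool x axis heading yaw_x in world; numbers of a row from the pose now
    s=ctrl.observe(); R0=rot(s['ee_rot']); p=np.array(s['tcp_pos'])
    d=R0.inv().apply(np.array(pos)-p)
    c,q=np.cos(yaw_x),np.sin(yaw_x); R1=R.from_matrix(np.array([[c,q,0],[q,-c,0],[0,0,-1]]))
    rv=(R0.inv()*R1).as_rotvec()
    print('shift/0.3',np.round(d/.3,3),'turn/90',np.round(np.degrees(rv)/90,3)); return d,rv
E
python3 - <<'E'
from h import *
m=ctrl.camera_model('top')
C=np.array([[22,92],[250,44],[278,184],[45,227]])/2.66+[160,100]
P=np.array([onplane(m,c,.098)[:2] for c in C]); print(P.round(4))
M=np.array([[.065,.105],[.065,-.105],[-.065,-.105],[-.065,.105]])
c=P.mean(0); A=(P-c).T@M; th=np.arctan2(A[1,0]-A[0,1],A[0,0]+A[1,1])
print('clamp',c,np.degrees(th)); 
e=P-c-M@np.array([[np.cos(th),-np.sin(th)],[np.sin(th),np.cos(th)]]).T; print('res',e.round(4))
for cam,near in [('top',[348,217]),('scene',[307,246])]:
    m=ctrl.camera_model(cam)
    if cam: ctrl.capture(cam)
    for r in ctrl.masks_of('soap',cam):
        if np.hypot(*(np.array(r['centre'])-near))<15: x,f_=soap_pose(m,r); print(cam,x[:2].round(4),np.degrees(x[2]).round(1),f_)
s=ctrl.observe(); print(rot(s['ee_rot']).as_matrix().round(3))
cmd([.44,-.215,.25],0)
E
```

```text
[[ 0.6364  0.2098]
 [ 0.6764  0.0076]
 [ 0.5493 -0.0175]
 [ 0.5148  0.1859]]
clamp [0.59420805 0.09643153] 10.602853974372733
res [[-0.0023 -0.0018]
 [-0.0011  0.0024]
 [-0.0004  0.0012]
 [ 0.0038 -0.0018]]
top [ 0.4448 -0.2162] -25.0 0.1466314398943197
scene [ 0.4466 -0.2129] -23.9 0.13872135102533167
[[-0.962  0.274  0.   ]
 [ 0.274  0.962  0.   ]
 [-0.     0.    -1.   ]]
shift/0.3 [-1.607 -2.37   0.021] turn/90 [ 0.    -0.     1.823]
```

Call:
{"name": "servo_tool", "arguments": {"commands": [{"x": -0.08, "y": -0.12, "az": 0.08}, {"x": -0.18, "y": -0.28, "az": 0.18}, {"x": -0.29, "y": -0.44, "az": 0.29}, {"x": -0.41, "y": -0.62, "az": 0.4}, {"x": -0.53, "y": -0.8, "az": 0.51}, {"x": -0.61, "y": -0.93, "az": 0.6}, {"x": -0.65, "y": -0.99, "az": 0.66}, {"x": -0.66, "y": -1.0, "az": 0.68}]}}

```text
invalid input at $.commands[0]: expected keys x, y, z, ax, ay, az
```

```bash
python3 - <<'E'
from h import *
s=ctrl.observe(); print(s['time_s'],s['tcp_pos'],s['joint_pos'].round(3))
cmd([.43,-.185,.2],np.radians(65))
E
```

```text
1.0 [0.17141109 0.60104074 0.25634119] [ 1.19   0.276 -0.026  1.268 -0.     1.467]
shift/0.3 [-1.547 -2.283  0.188] turn/90 [ 0.    -0.     1.101]
```

Call:
{"name": "servo_tool", "arguments": {"commands": [{"x": -0.08, "y": -0.12, "z": 0, "ax": 0, "ay": 0, "az": 0.08}, {"x": -0.18, "y": -0.28, "z": 0, "ax": 0, "ay": 0, "az": 0.18}, {"x": -0.29, "y": -0.44, "z": 0, "ax": 0, "ay": 0, "az": 0.29}, {"x": -0.41, "y": -0.62, "z": 0, "ax": 0, "ay": 0, "az": 0.4}, {"x": -0.53, "y": -0.8, "z": 0, "ax": 0, "ay": 0, "az": 0.51}, {"x": -0.61, "y": -0.93, "z": 0, "ax": 0, "ay": 0, "az": 0.6}, {"x": -0.65, "y": -0.99, "z": 0, "ax": 0, "ay": 0, "az": 0.66}, {"x": -0.66, "y": -1.0, "z": 0, "ax": 0, "ay": 0, "az": 0.68}]}}

```text
time_s: 2.0
tcp_pos: [0.2798, 0.2573, 0.2565]
ee_rot: [0.0, 0.625, 0.781, 0.0]
wrist_force: [0.1, 0.8, 0.2]
width: 0.999
gripper_force: 0.0
```

```bash
python3 - <<'E'
from h import *
s=ctrl.observe(); print(s['time_s'],s['tcp_pos'],s['joint_pos'].round(3))
cmd([.43,-.185,.2],np.radians(65))
E
```

```text
2.0 [0.27979803 0.25725818 0.25653026] [ 0.573 -0.173 -0.502  1.241  0.     1.922]
shift/0.3 [-1.548  0.164  0.188] turn/90 [ 0.    -0.     0.419]
```

Call:
{"name": "servo_tool", "arguments": {"commands": [{"x": -0.12, "y": 0.01, "z": 0.0, "ax": 0, "ay": 0, "az": 0.05}, {"x": -0.3, "y": 0.03, "z": 0.0, "ax": 0, "ay": 0, "az": 0.12}, {"x": -0.5, "y": 0.05, "z": 0.0, "ax": 0, "ay": 0, "az": 0.2}, {"x": -0.7, "y": 0.08, "z": 0.0, "ax": 0, "ay": 0, "az": 0.3}, {"x": -0.88, "y": 0.1, "z": 0.05, "ax": 0, "ay": 0, "az": 0.36}, {"x": -1, "y": 0.11, "z": 0.08, "ax": 0, "ay": 0, "az": 0.4}, {"x": -1, "y": 0.14, "z": 0.12, "ax": 0, "ay": 0, "az": 0.42}, {"x": -1, "y": 0.16, "z": 0.15, "ax": 0, "ay": 0, "az": 0.42}]}}

```text
time_s: 3.0
tcp_pos: [0.394, -0.0233, 0.2108]
ee_rot: [-0.0, 0.843, 0.538, 0.0]
wrist_force: [0.4, 0.9, 0.6]
width: 1.001
gripper_force: 0.0
```

```bash
python3 - <<'E'
from h import *
s=ctrl.observe(); print(s['time_s'],s['tcp_pos'],s['joint_pos'].round(3))
m,im=cap('wrist','w1')
for r in ctrl.masks_of('soap','wrist'):
    x,f_=soap_pose(m,r); print(r['conf'],np.round(r['centre']),r['pixels'].sum(),x[:2].round(4),np.degrees(x[2]).round(1),f_)
cmd([.445,-.2145,.12],np.radians(65))
E
```

```text
3.0 [ 0.39400236 -0.02334904  0.21083395] [-0.224 -0.11  -0.549  1.132  0.     1.781]
0.88 [402. 306.] 701 [ 0.4156 -0.2116] -2.2 0.7383351997013812
0.68 [529. 178.] 3862 [ 0.6135 -0.118 ] -149.5 0.09259694477085778
shift/0.3 [-0.508  0.425  0.3  ] turn/90 [-0.001  0.     0.002]
```

Call:
{"name": "servo_tool", "arguments": {"commands": [{"x": -0.06, "y": 0.05, "z": 0.02, "ax": 0, "ay": 0, "az": 0}, {"x": -0.16, "y": 0.14, "z": 0.08, "ax": 0, "ay": 0, "az": 0}, {"x": -0.27, "y": 0.23, "z": 0.14, "ax": 0, "ay": 0, "az": 0}, {"x": -0.37, "y": 0.31, "z": 0.2, "ax": 0, "ay": 0, "az": 0}, {"x": -0.45, "y": 0.38, "z": 0.24, "ax": 0, "ay": 0, "az": 0}, {"x": -0.5, "y": 0.42, "z": 0.26, "ax": 0, "ay": 0, "az": 0}, {"x": -0.508, "y": 0.425, "z": 0.27, "ax": 0, "ay": 0, "az": 0}, {"x": -0.508, "y": 0.425, "z": 0.27, "ax": 0, "ay": 0, "az": 0}]}}

```text
time_s: 4.1
tcp_pos: [0.4444, -0.2145, 0.1304]
ee_rot: [-0.0, 0.843, 0.538, -0.0]
wrist_force: [0.2, -1.1, 0.5]
width: 0.998
gripper_force: 0.0
```

```bash
python3 - <<'E'
from h import *
s=ctrl.observe(); print(s['time_s'],s['tcp_pos'],s['joint_pos'].round(3))
m,im=cap('wrist','w2')
for r in ctrl.masks_of('soap','wrist'):
    x,f_=soap_pose(m,r); print(r['conf'],np.round(r['centre']),r['pixels'].sum(),x[:2].round(4),np.degrees(x[2]).round(1),f_)
cmd([.445,-.2145,.022],np.radians(65))
E
```

```text
4.1 [ 0.4443904  -0.21445122  0.13038482] [-0.581  0.15  -0.469  0.952  0.     1.424]
0.87 [484.  20.] 4327 [ 0.6145 -0.1155] -152.8 0.008731617647058876
0.83 [238.  50.] 7981 [ 0.4428 -0.0785] -17.1 0.0430610531366199
0.77 [323. 203.] 5514 [ 0.4455 -0.2155] -22.7 0.08445552784704902
0.67 [388. 306.] 3767 [ 0.4579 -0.3425] 2.0 0.1991921768707483
shift/0.3 [0.    0.002 0.362] turn/90 [-0.    -0.     0.002]
```

View pics/w2.png

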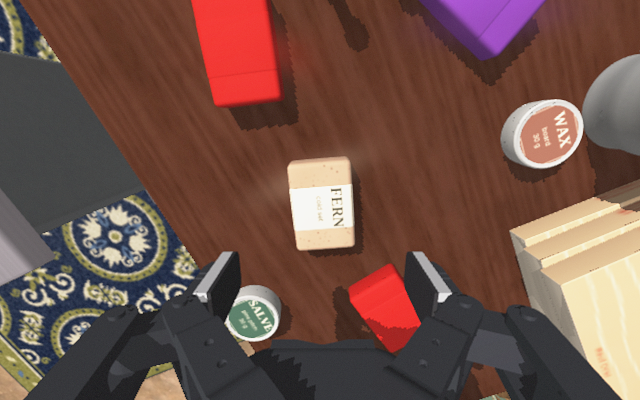

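The wrist view shows the cream "FERN" bar centred at (323,203). The reds are at (235,50) and (390,305), the purple at the top, and the tins at (255,312) and (545,132), all clear of the fingers. I'm going down on the cream bar.

Call:
{"name": "servo_tool", "arguments": {"commands": [{"x": 0, "y": 0.004, "z": 0.03, "ax": 0, "ay": 0, "az": -0.01}, {"x": 0, "y": 0.004, "z": 0.1, "ax": 0, "ay": 0, "az": -0.022}, {"x": 0, "y": 0.004, "z": 0.18, "ax": 0, "ay": 0, "az": -0.022}, {"x": 0, "y": 0.004, "z": 0.25, "ax": 0, "ay": 0, "az": -0.022}, {"x": 0, "y": 0.004, "z": 0.3, "ax": 0, "ay": 0, "az": -0.022}, {"x": 0, "y": 0.004, "z": 0.33, "ax": 0, "ay": 0, "az": -0.022}, {"x": 0, "y": 0.004, "z": 0.343, "ax": 0, "ay": 0, "az": -0.022}, {"x": 0, "y": 0.004, "z": 0.343, "ax": 0, "ay": 0, "az": -0.022}], "gripper": 1}}

```text
time_s: 5.2
tcp_pos: [0.446, -0.2161, 0.0276]
ee_rot: [0.0, 0.834, 0.552, 0.0]
wrist_force: [0.0, 0.5, 0.6]
width: 0.994
gripper_force: 0.0
```

Call:
{"name": "servo_tool", "arguments": {"commands": [{"x": 0, "y": 0, "z": 0, "ax": 0, "ay": 0, "az": 0}, {"x": 0, "y": 0, "z": 0, "ax": 0, "ay": 0, "az": 0}, {"x": 0, "y": 0, "z": 0, "ax": 0, "ay": 0, "az": 0}, {"x": 0, "y": 0, "z": 0, "ax": 0, "ay": 0, "az": 0}, {"x": 0, "y": 0, "z": 0, "ax": 0, "ay": 0, "az": 0}, {"x": 0, "y": 0, "z": -0.04, "ax": 0, "ay": 0, "az": 0}, {"x": 0, "y": 0, "z": -0.2, "ax": 0, "ay": 0, "az": 0}, {"x": 0, "y": 0, "z": -0.4, "ax": 0, "ay": 0, "az": 0}], "gripper": -1, "newtons": 20}}

```text
time_s: 6.2
tcp_pos: [0.4443, -0.215, 0.1476]
ee_rot: [-0.002, 0.834, 0.552, -0.001]
wrist_force: [1.6, -1.4, -1.0]
width: 0.613
gripper_force: 21.7
```

```bash
python3 - <<'E'
from h import *
s=ctrl.observe(); print(s['time_s'],s['tcp_pos'],s['joint_pos'].round(3),s['width'],s['gripper_force'],s['wrist_force'])
cmd([.52,0.03,.30],np.radians(100.6))
E
```

```text
6.2 [ 0.44434144 -0.2150432   0.14761556] [-0.582  0.134 -0.447  0.993  0.     1.389] 0.6128596375103609 21.656708121299744 [ 1.55814522 -1.39664399 -0.98849069]
shift/0.3 [ 0.851 -0.088 -0.507] turn/90 [-0.002 -0.001 -0.373]
```

Call:
{"name": "servo_tool", "arguments": {"commands": [{"x": 0.04, "y": 0, "z": -0.08, "ax": 0, "ay": 0, "az": -0.02}, {"x": 0.14, "y": -0.01, "z": -0.18, "ax": 0, "ay": 0, "az": -0.07}, {"x": 0.28, "y": -0.03, "z": -0.28, "ax": 0, "ay": 0, "az": -0.14}, {"x": 0.43, "y": -0.05, "z": -0.38, "ax": 0, "ay": 0, "az": -0.21}, {"x": 0.58, "y": -0.07, "z": -0.46, "ax": 0, "ay": 0, "az": -0.28}, {"x": 0.71, "y": -0.08, "z": -0.5, "ax": 0, "ay": 0, "az": -0.34}, {"x": 0.78, "y": -0.088, "z": -0.507, "ax": 0, "ay": 0, "az": -0.373}, {"x": 0.8, "y": -0.088, "z": -0.507, "ax": 0, "ay": 0, "az": -0.373}]}}

```text
time_s: 7.2
tcp_pos: [0.515, 0.0165, 0.3]
ee_rot: [0.0, 0.638, 0.77, 0.0]
wrist_force: [-0.4, 0.2, -1.2]
width: 0.613
gripper_force: 21.7
```

```bash
python3 - <<'E'
from h import *
s=ctrl.observe(); print(s['time_s'],s['tcp_pos'],s['width'],s['gripper_force'],s['wrist_force'])
m,im=cap('wrist','w3'); print(m); np.save('w3.npy',m,allow_pickle=True)
for q in ['soap','soap_clamp','jaw','star_wheel']:
    for r in ctrl.masks_of(q,'wrist')[:3]: print(q,r['conf'],np.round(r['centre']),r['pixels'].sum())
E
```

```text
7.2 [0.51498657 0.01645295 0.2999524 ] 0.6125534952405635 21.681942343711853 [-0.36892975  0.20037304 -1.23923644]
{'vertical_fov': 70.70263724438975, 'cx': 322.10735890086096, 'cy': 200.85283674561904, 'origin': array([0.50155804, 0.09143645, 0.41833285]), 'orientation': array([ 0.98409876, -0.15098873, -0.01452411,  0.09241799])}
soap 0.72 [320. 258.] 15194
soap 0.65 [254. 223.] 1104
soap_clamp 0.91 [400. 103.] 27411
jaw 0.77 [414. 185.] 1792
star_wheel 0.83 [316. 118.] 1990
```

View pics/w3.png

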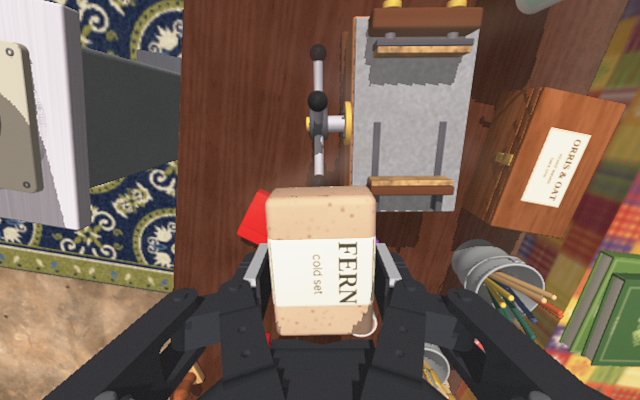

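```bash
python3 - <<'E'
import cv2
t=cv2.imread('pics/w3.png')[0:230,290:500]; cv2.imwrite('pics/w3c.png',cv2.resize(t,None,fx=2.6,fy=2.6,interpolation=2))
E
```

```text
(no output)
```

View pics/w3c.png

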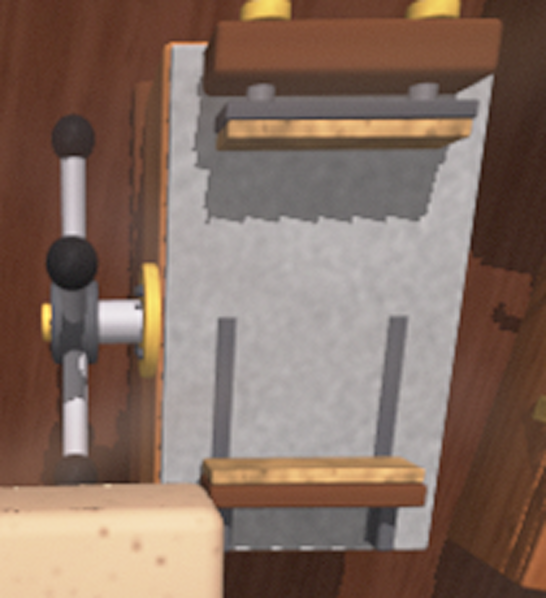

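The view shows the clamp bed with corners at crop (168,43) and (428,549), and the jaw's cork strip at rows 460–482. The pad's cork is at row ~120–147. The wheel hub is at (75,322), with balls at (72,135), (72,262) and (75,470).

```bash
python3 - <<'E'
from h import *
from scipy.optimize import least_squares
m=np.load('w3.npy',allow_pickle=True).item()
u=lambda a:np.array(a)/2.6+[290,0]
def W(p,P):
    c,s=np.cos(p[2]),np.sin(p[2]); P=np.atleast_2d(P); return np.c_[p[0]+c*P[:,0]-s*P[:,1],p[1]+s*P[:,0]+c*P[:,1],P[:,2]]
def loc(p,uv,z):
    w=onplane(m,uv,z)[:2]-p[:2]; c,s=np.cos(p[2]),np.sin(p[2]); return np.array([c*w[0]+s*w[1],-s*w[0]+c*w[1]])
def res(p):
    r=[*(loc(p,u((168,43)),.098)-[-.065,.105]),*(loc(p,u((428,549)),.098)-[.065,-.105])]
    r+=[loc(p,u((162,480)),.098)[0]+.065,loc(p,u((489,100)),.098)[0]-.065,loc(p,u((250,549)),.098)[1]+.105]
    return np.array(r)
o=least_squares(res,[.594,.096,np.radians(10.6)]); p=o.x
print('clamp',p[:2].round(4),np.degrees(p[2]).round(2),'res mm',(o.fun*1e3).round(1)); np.save('clamp.npy',p)
for n,a in dict(jawtopL=(205,461),jawtopR=(422,461)).items(): print(n,loc(p,u(a),.127).round(4))
for n,a in dict(jawbase=(210,482)).items(): print(n,loc(p,u(a),.098).round(4),loc(p,u(a),.127).round(4))
for n,a in dict(padtopL=(218,123),padtopR=(472,123)).items(): print(n,loc(p,u(a),.125).round(4))
for n,a in dict(padbaseL=(222,150),padbaseR=(468,137)).items(): print(n,loc(p,u(a),.098).round(4))
def ball(q): return [[-.1,.072*np.sin(q+k*np.radians(72)),.085+.072*np.cos(q+k*np.radians(72))] for k in range(5)]
for q in np.arange(0,1.26,.15): print(round(q,2),((proj(m,W(p,ball(q)))-[290,0])*2.6).round().astype(int).tolist())
print('hub',(proj(m,W(p,[-.1,0,.085]))-[290,0])*2.6)
t=W(p,[0,0.0,.27])[0]; print(t); cmd(t,p[2]+np.pi/2)
E
```

```text
clamp [0.5982 0.0989] 11.7 res mm [ 2.7 -3.1 -3.2  0.8  3.  -2.5  2.3]
jawtopL [-0.0478 -0.0541]
jawtopR [ 0.0404 -0.0556]
jawbase [-0.0404 -0.0704] [-0.0454 -0.0629]
padtopL [-0.0468  0.0691]
padtopR [0.0442 0.0676]
padbaseL [-0.0404  0.0648]
padbaseR [0.0562 0.0678]
0.0 [[73, 329], [70, 138], [74, 229], [78, 399], [77, 485]]
0.15 [[72, 297], [71, 136], [75, 249], [78, 417], [77, 482]]
0.3 [[71, 264], [71, 139], [75, 270], [78, 433], [77, 474]]
0.45 [[71, 234], [72, 145], [76, 291], [78, 448], [76, 462]]
0.6 [[71, 206], [72, 156], [76, 312], [78, 460], [75, 446]]
0.75 [[70, 182], [73, 169], [77, 333], [78, 471], [75, 425]]
0.9 [[70, 163], [73, 185], [77, 354], [78, 479], [74, 400]]
1.05 [[70, 149], [74, 202], [77, 373], [78, 484], [73, 372]]
1.2 [[70, 140], [74, 221], [77, 393], [78, 485], [73, 341]]
hub [[ 74.74561951 321.23150103]]
[0.59823174 0.09893975 0.27      ]
shift/0.3 [0.225 0.326 0.097] turn/90 [-0.001  0.    -0.013]
```

```bash
python3 - <<'E'
from h import *
np.save('clamp.npy',[.596,.0985,np.radians(10.9)])
cmd([.5926,.1162,.19],np.radians(100.9))
E
```

```text
shift/0.3 [0.285 0.318 0.363] turn/90 [-0.001  0.    -0.004]
```

Call:
{"name": "servo_tool", "arguments": {"commands": [{"x": 0.03, "y": 0.03, "z": 0.0, "ax": 0, "ay": 0, "az": 0}, {"x": 0.09, "y": 0.1, "z": 0.05, "ax": 0, "ay": 0, "az": 0}, {"x": 0.16, "y": 0.18, "z": 0.12, "ax": 0, "ay": 0, "az": 0}, {"x": 0.23, "y": 0.25, "z": 0.2, "ax": 0, "ay": 0, "az": -0.004}, {"x": 0.27, "y": 0.3, "z": 0.28, "ax": 0, "ay": 0, "az": -0.004}, {"x": 0.285, "y": 0.318, "z": 0.33, "ax": 0, "ay": 0, "az": -0.004}, {"x": 0.285, "y": 0.318, "z": 0.36, "ax": 0, "ay": 0, "az": -0.004}, {"x": 0.285, "y": 0.318, "z": 0.363, "ax": 0, "ay": 0, "az": -0.004}]}}

```text
time_s: 8.45
tcp_pos: [0.5923, 0.1164, 0.1902]
ee_rot: [-0.0, 0.636, 0.771, -0.001]
wrist_force: [-0.1, -0.9, -0.0]
width: 0.608
gripper_force: 21.7
```

```bash
python3 - <<'E'
from h import *
s=ctrl.observe(); print(s['time_s'],s['tcp_pos'],s['width'],s['gripper_force'],s['wrist_force'])
m,im=cap('wrist','w4')
a,_=cap('top','t4')
cmd([.5926,.1162,.1265],np.radians(100.9))
p=np.load('clamp.npy'); c,q=np.cos(p[2]),np.sin(p[2])
# reference lines: pad/jaw x edges at +-45 mm at z .125
for n,P in dict(pad=[(-.045,.067,.125),(.045,.067,.125)],jaw=[(-.045,-.055,.127),(.045,-.055,.127)]).items():
    print(n,proj(m,[[p[0]+c*x-q*y,p[1]+q*x+c*y,z] for x,y,z in P]).round(1).tolist())
E
```

```text
8.45 [0.59231749 0.11642791 0.19020286] 0.6077440160994525 21.654881536960602 [-0.13814409 -0.9136192  -0.01830096]
shift/0.3 [-0.001 -0.002  0.216] turn/90 [0.001 0.    0.001]
pad [[252.2, 156.4], [390.5, 156.6]]
jaw [[263.1, 314.7], [379.4, 314.9]]
```

View pics/w4.png

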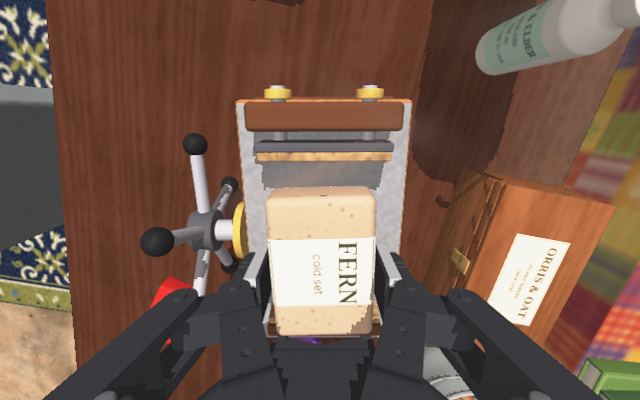

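The pad's cork edge spans (255..392, 153) and is parallel to the bar's end. The bar is centred on x≈321 against the pad's 323. I'm lowering it.

Call:
{"name": "servo_tool", "arguments": {"commands": [{"x": 0, "y": 0.003, "z": 0.02, "ax": 0, "ay": 0, "az": 0}, {"x": 0, "y": 0.003, "z": 0.06, "ax": 0, "ay": 0, "az": 0}, {"x": 0, "y": 0.003, "z": 0.11, "ax": 0, "ay": 0, "az": 0}, {"x": 0, "y": 0.003, "z": 0.155, "ax": 0, "ay": 0, "az": 0}, {"x": 0, "y": 0.003, "z": 0.185, "ax": 0, "ay": 0, "az": 0}, {"x": 0, "y": 0.003, "z": 0.205, "ax": 0, "ay": 0, "az": 0}, {"x": 0, "y": 0.003, "z": 0.212, "ax": 0, "ay": 0, "az": 0}, {"x": 0, "y": 0.003, "z": 0.212, "ax": 0, "ay": 0, "az": 0}]}}

```text
time_s: 9.55
tcp_pos: [0.594, 0.1172, 0.1272]
ee_rot: [0.0, 0.636, 0.772, 0.0]
wrist_force: [-0.0, 1.4, -1.2]
width: 0.614
gripper_force: 21.7
```

```bash
python3 - <<'E'
from h import *
s=ctrl.observe(); print(s['time_s'],s['tcp_pos'],s['width'],s['gripper_force'],s['wrist_force'])
E
```

```text
9.55 [0.59404898 0.11719941 0.1271868 ] 0.6137913711460575 21.66349947452545 [-0.04501807  1.41067512 -1.20183335]
```

Call:
{"name": "servo_tool", "arguments": {"commands": [{"x": 0, "y": 0, "z": 0.003, "ax": 0, "ay": 0, "az": 0}, {"x": 0, "y": 0, "z": 0.005, "ax": 0, "ay": 0, "az": 0}, {"x": 0, "y": 0, "z": 0.005, "ax": 0, "ay": 0, "az": 0}, {"x": 0, "y": 0, "z": 0.005, "ax": 0, "ay": 0, "az": 0}, {"x": 0, "y": 0, "z": 0.005, "ax": 0, "ay": 0, "az": 0}, {"x": 0, "y": 0, "z": 0.005, "ax": 0, "ay": 0, "az": 0}, {"x": 0, "y": 0, "z": 0.005, "ax": 0, "ay": 0, "az": 0}, {"x": 0, "y": 0, "z": 0.005, "ax": 0, "ay": 0, "az": 0}]}}

```text
time_s: 10.55
tcp_pos: [0.5942, 0.1172, 0.1261]
ee_rot: [0.0, 0.636, 0.772, 0.0]
wrist_force: [-1.0, -0.4, 5.4]
width: 0.612
gripper_force: 22.2
```

Call:
{"name": "servo_tool", "arguments": {"commands": [{"x": 0, "y": 0, "z": 0, "ax": 0, "ay": 0, "az": 0}, {"x": 0, "y": 0, "z": 0, "ax": 0, "ay": 0, "az": 0}, {"x": 0, "y": 0, "z": 0, "ax": 0, "ay": 0, "az": 0}, {"x": 0, "y": 0, "z": -0.03, "ax": 0, "ay": 0, "az": 0}, {"x": 0, "y": 0, "z": -0.1, "ax": 0, "ay": 0, "az": 0}, {"x": 0, "y": 0, "z": -0.2, "ax": 0, "ay": 0, "az": 0}, {"x": 0, "y": 0, "z": -0.33, "ax": 0, "ay": 0, "az": 0}, {"x": 0, "y": 0, "z": -0.4, "ax": 0, "ay": 0, "az": 0}], "gripper": 1}}

```text
time_s: 11.55
tcp_pos: [0.595, 0.1173, 0.2488]
ee_rot: [0.002, 0.636, 0.772, 0.001]
wrist_force: [-0.3, -0.7, 0.8]
width: 0.999
gripper_force: 0.0
```

```bash
python3 - <<'E'
from h import *
s=ctrl.observe(); print(s['time_s'],s['tcp_pos'],s['joint_pos'].round(2),s['width'],s['gripper_force'],s['wrist_force'])
m,im=cap('wrist','w5'); np.save('w5.npy',m,allow_pickle=True)
cv2.imwrite('pics/w5b.png',cv2.resize(im[60:400,130:460,::-1],None,fx=1.75,fy=1.75,interpolation=2))
for r in ctrl.masks_of('soap','wrist'):
    x,f_=soap_pose(m,r,.1105); print(r['conf'],np.round(r['centre']),x[:2].round(4),np.degrees(x[2]).round(1),f_)
E
```

```text
11.55 [0.59503964 0.11730766 0.24881264] [ 0.09  0.24 -0.08  1.24 -0.    1.47] 0.9986100146224196 0.0 [-0.31499683 -0.65326991  0.80341854]
0.93 [184. 273.] [ 0.4853 -0.0079] -23.3 0.8012494215640907
0.81 [304. 323.] [ 0.608  -0.0448] 11.4 0.5710404781309426
0.63 [321. 193.] [0.5949 0.117 ] 12.7 0.08146995916780086
0.36 [222. 207.] [0.5046 0.092 ] -23.9 0.6093855503038488
```

View pics/w5b.png

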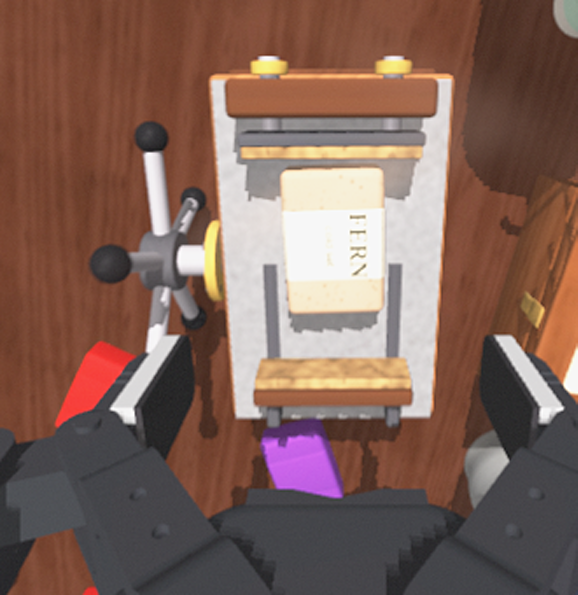

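The bar lies flat at crop (332,240), centred between pad (332) and jaw (333), with a small gap to the pad. I'll check the wheel against the model, then plan the strokes.

```bash
cat >> h.py <<'E'
def L(P,p=None):
    p=np.load('clamp.npy') if p is None else p
    c,s=np.cos(p[2]),np.sin(p[2]); P=np.atleast_2d(P); return np.c_[p[0]+c*P[:,0]-s*P[:,1],p[1]+s*P[:,0]+c*P[:,1],P[:,2]]
def balls(q): return [[-.1,.072*np.sin(q+k*np.radians(72)),.085+.072*np.cos(q+k*np.radians(72))] for k in range(5)]
def tl(): # TCP in clamp frame, tip height over axis, push force
    p=np.load('clamp.npy'); s=ctrl.observe(); d=np.array(s['tcp_pos'])-[p[0],p[1],0]; c,q=np.cos(p[2]),np.sin(p[2])
    f=s['wrist_force']; print('t',round(s['time_s'],2),'local mm',np.round([1e3*(c*d[0]+q*d[1]),1e3*(-q*d[0]+c*d[1]),1e3*(d[2]-.085-ctrl.tip_reach)],1),'F x,y,z local',np.round([c*f[0]+q*f[1],-q*f[0]+c*f[1],f[2]],1),'w',round(s['width'],2))
E
python3 - <<'E'
from h import *
from scipy.optimize import least_squares
m=np.load('w5.npy',allow_pickle=True).item()
o=np.array([[151,137],[110,264],[193,198],[195,317]])/1.75+[130,60]
def r(v): return (proj(m,L(balls(v[2]),[v[0],v[1],np.radians(10.9)]))[[1,0,2,3]]-o).ravel()
for w in (.3,): s=least_squares(r,[.596,.0985,w]); print(s.x.round(4),s.fun.round(1))
print('pred',((proj(m,L(balls(.3)))-[130,60])*1.75).round().tolist())
print(ctrl.tip_reach); tl()
E
```

```text
[0.5973 0.0966 0.3027] [ 0.3  0.4  0.7 -0.1 -0.2  0.2 -1.3 -0.7]
pred [[109.0, 260.0], [149.0, 134.0], [191.0, 195.0], [191.0, 313.0], [149.0, 380.0]]
0.025
t 11.65 local mm [  3.6  18.6 139.6] F x,y,z local [ 0.9  0.1 -0.1] w 1.0
```

Call:
{"name": "servo_tool", "arguments": {"commands": [{"x": -0.03, "y": -0.02, "z": 0, "ax": 0, "ay": 0, "az": 0}, {"x": -0.1, "y": -0.08, "z": 0, "ax": 0, "ay": 0, "az": 0}, {"x": -0.18, "y": -0.16, "z": 0, "ax": 0, "ay": 0, "az": 0}, {"x": -0.26, "y": -0.23, "z": 0, "ax": 0, "ay": 0, "az": 0}, {"x": -0.32, "y": -0.29, "z": 0, "ax": 0, "ay": 0, "az": 0}, {"x": -0.35, "y": -0.32, "z": 0, "ax": 0, "ay": 0, "az": 0}, {"x": -0.36, "y": -0.335, "z": 0, "ax": 0, "ay": 0, "az": 0}, {"x": -0.36, "y": -0.335, "z": 0, "ax": 0, "ay": 0, "az": 0}], "gripper": -1}}

```text
time_s: 12.65
tcp_pos: [0.5157, -0.0079, 0.2452]
ee_rot: [-0.0, 0.636, 0.772, 0.0]
wrist_force: [-0.3, -0.0, 0.6]
width: -0.003
gripper_force: 0.0
```

```bash
python3 - <<'E'
from h import *
tl(); cmd(ctrl.observe()['tcp_pos'],np.radians(100.9))
m,im=cap('wrist','w6'); np.save('w6.npy',m,allow_pickle=True)
print((proj(m,L(balls(.3)))).round().tolist())
E
```

```text
t 12.65 local mm [-99.  -89.3 135.2] F x,y,z local [-0.3  0.   0.6] w -0.0
shift/0.3 [0. 0. 0.] turn/90 [-0.    -0.     0.001]
[[320.0, 59.0], [320.0, 7.0], [321.0, 79.0], [321.0, 153.0], [320.0, 169.0]]
```

View pics/w6.png

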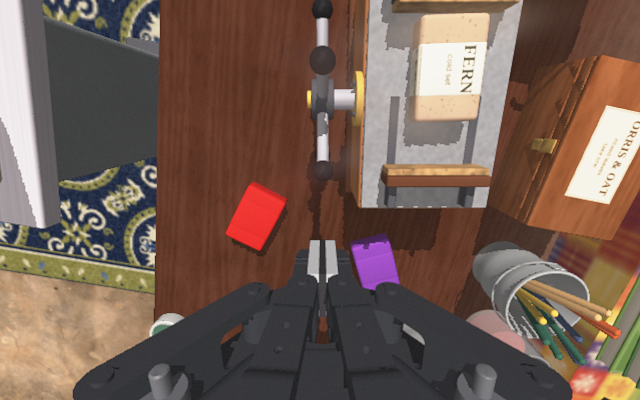

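```bash
python3 -c "
import numpy as np; np.save('clamp.npy',[.5973,.0968,np.radians(10.9)])
from h import *; tl()"
```

```text
t 12.7 local mm [-99.6 -87.2 135.3] F x,y,z local [-0.2  0.   0.5] w 0.0
```

Call:
{"name": "servo_tool", "arguments": {"commands": [{"x": 0, "y": 0, "z": 0.03, "ax": 0, "ay": 0, "az": 0}, {"x": 0, "y": 0, "z": 0.09, "ax": 0, "ay": 0, "az": 0}, {"x": 0, "y": 0, "z": 0.16, "ax": 0, "ay": 0, "az": 0}, {"x": 0, "y": 0, "z": 0.23, "ax": 0, "ay": 0, "az": 0}, {"x": 0, "y": 0, "z": 0.29, "ax": 0, "ay": 0, "az": 0}, {"x": 0, "y": 0, "z": 0.325, "ax": 0, "ay": 0, "az": 0}, {"x": 0, "y": 0, "z": 0.34, "ax": 0, "ay": 0, "az": 0}, {"x": 0.015, "y": 0, "z": 0.34, "ax": 0, "ay": 0, "az": 0}]}}

```text
time_s: 13.7
tcp_pos: [0.5151, -0.0035, 0.1436]
ee_rot: [0.0, 0.636, 0.771, 0.0]
wrist_force: [-0.3, -0.5, -0.9]
width: -0.001
gripper_force: 0.0
```

```bash
python3 -c "
from h import *; tl()"
```

```text
t 13.7 local mm [-99.6 -83.   33.6] F x,y,z local [-0.4 -0.4 -0.9] w -0.0
```

Call:
{"name": "servo_tool", "arguments": {"commands": [{"x": 0.015, "y": 0, "z": 0, "ax": 0, "ay": 0, "az": 0}, {"x": 0.035, "y": 0, "z": -0.01, "ax": 0, "ay": 0, "az": 0}, {"x": 0.06, "y": 0, "z": -0.03, "ax": 0, "ay": 0, "az": 0}, {"x": 0.09, "y": 0, "z": -0.042, "ax": 0, "ay": 0, "az": 0}, {"x": 0.12, "y": 0, "z": -0.045, "ax": 0, "ay": 0, "az": 0}, {"x": 0.15, "y": 0, "z": -0.045, "ax": 0, "ay": 0, "az": 0}, {"x": 0.18, "y": 0, "z": -0.045, "ax": 0, "ay": 0, "az": 0}, {"x": 0.2, "y": 0, "z": -0.045, "ax": 0, "ay": 0, "az": 0}]}}

```text
time_s: 14.7
tcp_pos: [0.5033, 0.0559, 0.157]
ee_rot: [-0.0, 0.636, 0.772, -0.0]
wrist_force: [0.3, -2.8, 1.1]
width: -0.003
gripper_force: 1.7
```

```bash
python3 -c "
from h import *; tl()"
```

```text
t 14.7 local mm [-100.1  -22.4   47. ] F x,y,z local [-0.2 -2.8  1.1] w -0.0
```

Call:
{"name": "servo_tool", "arguments": {"commands": [{"x": 0.02, "y": 0, "z": 0, "ax": 0, "ay": 0, "az": 0}, {"x": 0.045, "y": 0, "z": 0, "ax": 0, "ay": 0, "az": 0}, {"x": 0.07, "y": 0, "z": 0, "ax": 0, "ay": 0, "az": 0}, {"x": 0.095, "y": 0, "z": 0, "ax": 0, "ay": 0, "az": 0}, {"x": 0.12, "y": 0, "z": 0, "ax": 0, "ay": 0, "az": 0}, {"x": 0.14, "y": 0, "z": 0, "ax": 0, "ay": 0, "az": 0}, {"x": 0.155, "y": 0, "z": 0, "ax": 0, "ay": 0, "az": 0}, {"x": 0.155, "y": 0, "z": 0, "ax": 0, "ay": 0, "az": 0}]}}

```text
time_s: 15.7
tcp_pos: [0.4946, 0.1018, 0.1572]
ee_rot: [-0.0, 0.636, 0.772, 0.001]
wrist_force: [-0.2, -1.3, 2.3]
width: 0.001
gripper_force: 1.1
```

```bash
python3 - <<'E'
from h import *
from scipy.optimize import minimize_scalar
tl(); m,im=cap('wrist','w7'); np.save('w7.npy',m,allow_pickle=True)
for q in ['jaw','star_wheel']:
    for r in ctrl.masks_of(q,'wrist')[:2]:
        print(q,r['conf'],np.round(r['centre']),r['pixels'].sum())
        if q=='star_wheel':
            for d in (1.8,1.9,2,2.1): print(d,proj(m,L(balls(d))).round().tolist())
E
```

```text
t 15.7 local mm [-99.9  24.3  47.2] F x,y,z local [-0.4 -1.2  2.3] w 0.0
jaw 0.9 [506. 322.] 2799
jaw 0.42 [321. 215.] 2268
```

View pics/w7.png

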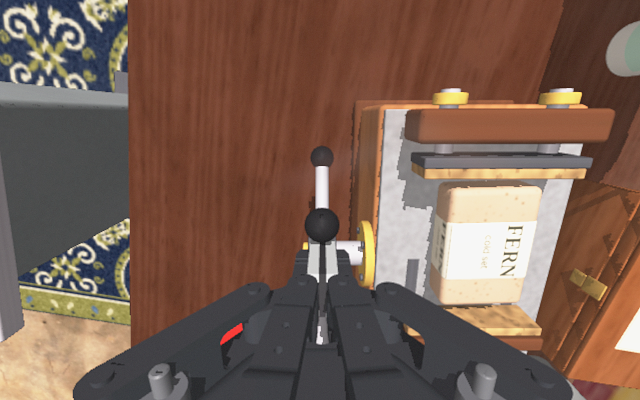

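```bash
python3 - <<'E'
from h import *
m=np.load('w7.npy',allow_pickle=True).item(); p=np.load('clamp.npy')
for d in np.arange(1.6,2.3,.1): print(round(d,2),proj(m,L(balls(d))).round()[[0,4,3],:].tolist())
def loc(uv,z):
    w=onplane(m,uv,z)[:2]-p[:2]; c,s=np.cos(p[2]),np.sin(p[2]); return ((c*w[0]+s*w[1])*1e3).round(1),((-s*w[0]+c*w[1])*1e3).round(1)
print('jaw top edge',loc((520,306),.127),'soap ends',loc((490,187),.123),loc((480,303),.123),'pad',loc((500,169),.125))
E
```

```text
1.6 [[321.0, 156.0], [320.0, 273.0], [320.0, 361.0]]
1.7 [[321.0, 156.0], [320.0, 259.0], [320.0, 363.0]]
1.8 [[321.0, 156.0], [320.0, 244.0], [320.0, 363.0]]
1.9 [[321.0, 157.0], [320.0, 230.0], [320.0, 362.0]]
2.0 [[321.0, 159.0], [320.0, 217.0], [320.0, 359.0]]
2.1 [[321.0, 162.0], [320.0, 204.0], [320.0, 355.0]]
2.2 [[321.0, 166.0], [321.0, 193.0], [320.0, 349.0]]
jaw top edge (np.float64(24.9), np.float64(-14.8)) soap ends (np.float64(-5.3), np.float64(61.0)) (np.float64(2.2), np.float64(-15.7)) pad (np.float64(-2.9), np.float64(71.5))
```

The pushed spoke is at 39° (q≈1.94), the pushing force is low, and the jaw has advanced. I'm going back for the next spoke, at −33°.

Call:
{"name": "servo_tool", "arguments": {"commands": [{"x": -0.005, "y": 0, "z": -0.08, "ax": 0, "ay": 0, "az": 0}, {"x": -0.01, "y": 0, "z": -0.17, "ax": 0, "ay": 0, "az": 0}, {"x": -0.1, "y": 0, "z": -0.18, "ax": 0, "ay": 0, "az": 0}, {"x": -0.21, "y": 0, "z": -0.18, "ax": 0, "ay": 0, "az": 0}, {"x": -0.3, "y": 0, "z": -0.18, "ax": 0, "ay": 0, "az": 0}, {"x": -0.31, "y": 0, "z": -0.15, "ax": 0, "ay": 0, "az": 0}, {"x": -0.31, "y": 0, "z": -0.06, "ax": 0, "ay": 0, "az": 0}, {"x": -0.31, "y": 0, "z": 0, "ax": 0, "ay": 0, "az": 0}]}}

```text
time_s: 16.85
tcp_pos: [0.5109, 0.0108, 0.1551]
ee_rot: [-0.002, 0.636, 0.772, -0.0]
wrist_force: [-0.9, 0.1, -0.2]
width: -0.002
gripper_force: 0.0
```

```bash
python3 -c "
from h import *; tl()"
```

```text
t 16.85 local mm [-101.1  -68.1   45.1] F x,y,z local [-0.9  0.2 -0.2] w -0.0
```

Call:
{"name": "servo_tool", "arguments": {"commands": [{"x": 0.02, "y": 0.003, "z": 0, "ax": 0, "ay": 0, "az": 0}, {"x": 0.045, "y": 0.003, "z": 0, "ax": 0, "ay": 0, "az": 0}, {"x": 0.07, "y": 0.003, "z": 0, "ax": 0, "ay": 0, "az": 0}, {"x": 0.095, "y": 0.003, "z": 0, "ax": 0, "ay": 0, "az": 0}, {"x": 0.12, "y": 0.003, "z": 0, "ax": 0, "ay": 0, "az": 0}, {"x": 0.14, "y": 0.003, "z": 0, "ax": 0, "ay": 0, "az": 0}, {"x": 0.16, "y": 0.003, "z": 0, "ax": 0, "ay": 0, "az": 0}, {"x": 0.18, "y": 0.003, "z": 0, "ax": 0, "ay": 0, "az": 0}]}}

```text
time_s: 17.85
tcp_pos: [0.5027, 0.0633, 0.1569]
ee_rot: [-0.0, 0.636, 0.772, -0.0]
wrist_force: [0.9, -2.8, 1.0]
width: -0.001
gripper_force: 1.6
```

Call:
{"name": "servo_tool", "arguments": {"commands": [{"x": 0.01, "y": 0, "z": 0, "ax": 0, "ay": 0, "az": 0}, {"x": 0.02, "y": 0, "z": 0, "ax": 0, "ay": 0, "az": 0}, {"x": 0.03, "y": 0, "z": 0, "ax": 0, "ay": 0, "az": 0}, {"x": 0.04, "y": 0, "z": 0, "ax": 0, "ay": 0, "az": 0}, {"x": 0.05, "y": 0, "z": 0, "ax": 0, "ay": 0, "az": 0}, {"x": 0.06, "y": 0, "z": 0, "ax": 0, "ay": 0, "az": 0}, {"x": 0.07, "y": 0, "z": 0, "ax": 0, "ay": 0, "az": 0}, {"x": 0.08, "y": 0, "z": 0, "ax": 0, "ay": 0, "az": 0}]}}

```text
time_s: 18.85
tcp_pos: [0.4985, 0.0866, 0.1571]
ee_rot: [0.0, 0.636, 0.772, 0.0]
wrist_force: [1.5, -3.2, 0.9]
width: -0.001
gripper_force: 2.1
```

```bash
python3 - <<'E'
from h import *
tl(); m,im=cap('wrist','w8'); np.save('w8.npy',m,allow_pickle=True)
for d in np.arange(2.7,3.4,.1): print(round(d,2),proj(m,L(balls(d))).round()[[4,3,2],:].tolist())
cv2.imwrite('pics/w8b.png',cv2.resize(im[100:360,280:600,::-1],None,fx=2.2,fy=2.2,interpolation=2))
E
```

```text
t 18.85 local mm [-99.    8.6  47.1] F x,y,z local [ 0.9 -3.4  0.9] w -0.0
2.7 [[319.0, 135.0], [318.0, 268.0], [319.0, 339.0]]
2.8 [[319.0, 133.0], [318.0, 253.0], [319.0, 341.0]]
2.9 [[319.0, 132.0], [318.0, 238.0], [319.0, 343.0]]
3.0 [[320.0, 133.0], [318.0, 223.0], [319.0, 343.0]]
3.1 [[320.0, 135.0], [318.0, 208.0], [319.0, 342.0]]
3.2 [[320.0, 137.0], [318.0, 195.0], [319.0, 339.0]]
3.3 [[320.0, 140.0], [319.0, 182.0], [319.0, 335.0]]
```

View pics/w8b.png

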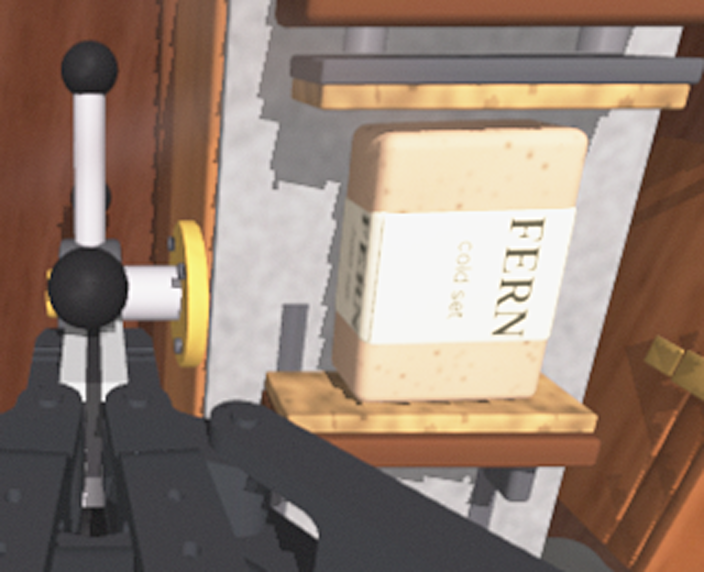

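Jaw and bar are about touching now, at q≈2.95 with this spoke at 25°. The next spoke is at −47°, and I'm going behind it for the final felt stroke.

Call:
{"name": "servo_tool", "arguments": {"commands": [{"x": -0.005, "y": 0, "z": -0.08, "ax": 0, "ay": 0, "az": 0}, {"x": -0.01, "y": 0, "z": -0.17, "ax": 0, "ay": 0, "az": 0}, {"x": -0.1, "y": 0, "z": -0.18, "ax": 0, "ay": 0, "az": 0}, {"x": -0.2, "y": 0, "z": -0.18, "ax": 0, "ay": 0, "az": 0}, {"x": -0.28, "y": 0, "z": -0.18, "ax": 0, "ay": 0, "az": 0}, {"x": -0.293, "y": 0, "z": -0.13, "ax": 0, "ay": 0, "az": 0}, {"x": -0.293, "y": 0, "z": -0.03, "ax": 0, "ay": 0, "az": 0}, {"x": -0.293, "y": 0, "z": 0.03, "ax": 0, "ay": 0, "az": 0}]}}

```text
time_s: 19.9
tcp_pos: [0.5132, 0.0018, 0.1454]
ee_rot: [-0.002, 0.636, 0.772, 0.0]
wrist_force: [-0.7, 0.3, -0.4]
width: 0.001
gripper_force: 0.0
```

```bash
python3 -c "
from h import *; tl()"
```

```text
t 19.9 local mm [-100.6  -77.3   35.4] F x,y,z local [-0.6  0.5 -0.4] w 0.0
```

Call:
{"name": "servo_tool", "arguments": {"commands": [{"x": 0.008, "y": 0, "z": 0, "ax": 0, "ay": 0, "az": 0}, {"x": 0.016, "y": 0, "z": -0.005, "ax": 0, "ay": 0, "az": 0}, {"x": 0.024, "y": 0, "z": -0.01, "ax": 0, "ay": 0, "az": 0}, {"x": 0.03, "y": 0, "z": -0.015, "ax": 0, "ay": 0, "az": 0}, {"x": 0.036, "y": 0, "z": -0.02, "ax": 0, "ay": 0, "az": 0}, {"x": 0.042, "y": 0, "z": -0.02, "ax": 0, "ay": 0, "az": 0}, {"x": 0.048, "y": 0, "z": -0.02, "ax": 0, "ay": 0, "az": 0}, {"x": 0.052, "y": 0, "z": -0.02, "ax": 0, "ay": 0, "az": 0}]}}

```text
time_s: 20.9
tcp_pos: [0.5136, 0.0135, 0.1554]
ee_rot: [0.003, 0.637, 0.771, -0.001]
wrist_force: [1.0, -6.9, 2.5]
width: -0.003
gripper_force: 3.6
```

Call:
{"name": "servo_tool", "arguments": {"commands": [{"x": 0.002, "y": 0, "z": 0, "ax": 0, "ay": 0, "az": 0}, {"x": 0.004, "y": 0, "z": 0, "ax": 0, "ay": 0, "az": 0}, {"x": 0.006, "y": 0, "z": 0, "ax": 0, "ay": 0, "az": 0}, {"x": 0.008, "y": 0, "z": 0, "ax": 0, "ay": 0, "az": 0}, {"x": 0.01, "y": 0, "z": 0, "ax": 0, "ay": 0, "az": 0}, {"x": 0.012, "y": 0, "z": 0, "ax": 0, "ay": 0, "az": 0}, {"x": 0.014, "y": 0, "z": 0, "ax": 0, "ay": 0, "az": 0}, {"x": 0.014, "y": 0, "z": 0, "ax": 0, "ay": 0, "az": 0}]}}

```text
time_s: 21.9
tcp_pos: [0.5125, 0.0181, 0.1551]
ee_rot: [0.002, 0.636, 0.771, -0.001]
wrist_force: [1.6, -5.5, 2.8]
width: 0.002
gripper_force: 2.9
```

```bash
python3 -c "
from h import *; tl()"
```

```text
t 21.9 local mm [-98.2 -61.2  45.1] F x,y,z local [ 0.6 -5.7  2.8] w 0.0
```

```bash
cat >> h.py <<'E'
def tq(): # wheel torque from a ball contact on the tool's +y face
    p=np.load('clamp.npy'); s=ctrl.observe(); d=np.array(s['tcp_pos'])-[p[0],p[1],0]; c,q=np.cos(p[2]),np.sin(p[2])
    f=s['wrist_force']; fy=q*f[0]-c*f[1]; y=-q*d[0]+c*d[1]+.020; z=np.sqrt(max(.072**2-y*y,0))
    print('t',round(s['time_s'],2),'ball deg',np.degrees(np.arctan2(y,z)).round(1),'tip h',round(1e3*(d[2]-.11),1),'Fy',fy.round(1),'Fz',f[2].round(1),'torque',(fy*z+f[2]*y).round(3))
E
python3 -c "
from h import *; tq()"
```

```text
t 21.9 ball deg -34.9 tip h 45.1 Fy 5.7 Fz 2.8 torque 0.218
```

Call:
{"name": "servo_tool", "arguments": {"commands": [{"x": 0.002, "y": 0, "z": 0, "ax": 0, "ay": 0, "az": 0}, {"x": 0.004, "y": 0, "z": 0, "ax": 0, "ay": 0, "az": 0}, {"x": 0.006, "y": 0, "z": 0, "ax": 0, "ay": 0, "az": 0}, {"x": 0.008, "y": 0, "z": 0, "ax": 0, "ay": 0, "az": 0}, {"x": 0.01, "y": 0, "z": 0, "ax": 0, "ay": 0, "az": 0}, {"x": 0.012, "y": 0, "z": 0, "ax": 0, "ay": 0, "az": 0}, {"x": 0.014, "y": 0, "z": 0, "ax": 0, "ay": 0, "az": 0}, {"x": 0.016, "y": 0, "z": 0, "ax": 0, "ay": 0, "az": 0}]}}

```text
time_s: 22.9
tcp_pos: [0.5114, 0.0231, 0.155]
ee_rot: [0.002, 0.636, 0.771, -0.0]
wrist_force: [1.0, -5.0, 2.0]
width: 0.0
gripper_force: 2.6
```

```bash
python3 -c "
from h import *; tq()"
```

```text
t 22.9 ball deg -30.1 tip h 45.0 Fy 5.1 Fz 2.0 torque 0.248
```

Call:
{"name": "servo_tool", "arguments": {"commands": [{"x": 0.002, "y": 0, "z": 0, "ax": 0, "ay": 0, "az": 0}, {"x": 0.004, "y": 0, "z": 0, "ax": 0, "ay": 0, "az": 0}, {"x": 0.006, "y": 0, "z": 0, "ax": 0, "ay": 0, "az": 0}, {"x": 0.008, "y": 0, "z": 0, "ax": 0, "ay": 0, "az": 0}, {"x": 0.01, "y": 0, "z": 0, "ax": 0, "ay": 0, "az": 0}, {"x": 0.011, "y": 0, "z": 0, "ax": 0, "ay": 0, "az": 0}, {"x": 0.012, "y": 0, "z": 0, "ax": 0, "ay": 0, "az": 0}, {"x": 0.013, "y": 0, "z": 0, "ax": 0, "ay": 0, "az": 0}]}}

```text
time_s: 23.9
tcp_pos: [0.5098, 0.0281, 0.1541]
ee_rot: [0.0, 0.636, 0.772, 0.0]
wrist_force: [1.5, -5.6, 2.1]
width: -0.002
gripper_force: 2.4
```

```bash
python3 -c "
from h import *; tq()"
```

```text
t 23.9 ball deg -25.5 tip h 44.1 Fy 5.8 Fz 2.1 torque 0.309
```

Call:
{"name": "servo_tool", "arguments": {"commands": [{"x": 0.002, "y": 0, "z": 0, "ax": 0, "ay": 0, "az": 0}, {"x": 0.004, "y": 0, "z": 0, "ax": 0, "ay": 0, "az": 0}, {"x": 0.006, "y": 0, "z": 0, "ax": 0, "ay": 0, "az": 0}, {"x": 0.008, "y": 0, "z": 0, "ax": 0, "ay": 0, "az": 0}, {"x": 0.01, "y": 0, "z": 0, "ax": 0, "ay": 0, "az": 0}, {"x": 0.01, "y": 0, "z": 0, "ax": 0, "ay": 0, "az": 0}, {"x": 0.01, "y": 0, "z": 0, "ax": 0, "ay": 0, "az": 0}, {"x": 0.01, "y": 0, "z": 0, "ax": 0, "ay": 0, "az": 0}]}}

```text
time_s: 24.9
tcp_pos: [0.509, 0.0312, 0.1539]
ee_rot: [-0.0, 0.636, 0.772, 0.0]
wrist_force: [-0.3, -3.1, 1.1]
width: 0.004
gripper_force: 1.9
```

```bash
python3 -c "
from h import *; tq()"
```

```text
t 24.9 ball deg -22.7 tip h 43.9 Fy 3.0 Fz 1.1 torque 0.166
```

Call:
{"name": "servo_tool", "arguments": {"commands": [{"x": 0.002, "y": 0, "z": 0, "ax": 0, "ay": 0, "az": 0}, {"x": 0.004, "y": 0, "z": 0, "ax": 0, "ay": 0, "az": 0}, {"x": 0.006, "y": 0, "z": 0, "ax": 0, "ay": 0, "az": 0}, {"x": 0.008, "y": 0, "z": 0, "ax": 0, "ay": 0, "az": 0}, {"x": 0.01, "y": 0, "z": 0, "ax": 0, "ay": 0, "az": 0}, {"x": 0.011, "y": 0, "z": 0, "ax": 0, "ay": 0, "az": 0}, {"x": 0.012, "y": 0, "z": 0, "ax": 0, "ay": 0, "az": 0}, {"x": 0.013, "y": 0, "z": 0, "ax": 0, "ay": 0, "az": 0}]}}

```text
time_s: 25.9
tcp_pos: [0.5084, 0.0349, 0.154]
ee_rot: [-0.0, 0.636, 0.772, 0.0]
wrist_force: [0.9, -3.4, 0.7]
width: 0.001
gripper_force: 2.1
```

```bash
python3 -c "
from h import *; tq()"
```

```text
t 25.9 ball deg -19.4 tip h 44.0 Fy 3.5 Fz 0.7 torque 0.218
```

Call:
{"name": "servo_tool", "arguments": {"commands": [{"x": 0.002, "y": 0, "z": 0, "ax": 0, "ay": 0, "az": 0}, {"x": 0.004, "y": 0, "z": 0, "ax": 0, "ay": 0, "az": 0}, {"x": 0.006, "y": 0, "z": 0, "ax": 0, "ay": 0, "az": 0}, {"x": 0.008, "y": 0, "z": 0, "ax": 0, "ay": 0, "az": 0}, {"x": 0.01, "y": 0, "z": 0, "ax": 0, "ay": 0, "az": 0}, {"x": 0.011, "y": 0, "z": 0, "ax": 0, "ay": 0, "az": 0}, {"x": 0.012, "y": 0, "z": 0, "ax": 0, "ay": 0, "az": 0}, {"x": 0.012, "y": 0, "z": 0, "ax": 0, "ay": 0, "az": 0}]}}

```text
time_s: 26.9
tcp_pos: [0.5077, 0.0383, 0.154]
ee_rot: [0.0, 0.636, 0.772, -0.0]
wrist_force: [0.6, -4.7, 1.8]
width: -0.001
gripper_force: 2.4
```

```bash
python3 -c "
from h import *; tq()"
```

```text
t 26.9 ball deg -16.6 tip h 44.0 Fy 4.7 Fz 1.8 torque 0.287
```

Call:
{"name": "servo_tool", "arguments": {"commands": [{"x": 0.002, "y": 0, "z": 0, "ax": 0, "ay": 0, "az": 0}, {"x": 0.004, "y": 0, "z": 0, "ax": 0, "ay": 0, "az": 0}, {"x": 0.006, "y": 0, "z": 0, "ax": 0, "ay": 0, "az": 0}, {"x": 0.008, "y": 0, "z": 0, "ax": 0, "ay": 0, "az": 0}, {"x": 0.01, "y": 0, "z": 0, "ax": 0, "ay": 0, "az": 0}, {"x": 0.011, "y": 0, "z": 0, "ax": 0, "ay": 0, "az": 0}, {"x": 0.012, "y": 0, "z": 0, "ax": 0, "ay": 0, "az": 0}, {"x": 0.012, "y": 0, "z": 0, "ax": 0, "ay": 0, "az": 0}]}}

```text
time_s: 27.9
tcp_pos: [0.5075, 0.0393, 0.1544]
ee_rot: [0.003, 0.637, 0.771, -0.002]
wrist_force: [1.3, -12.9, 3.1]
width: 0.002
gripper_force: 6.0
```

```bash
python3 -c "
from h import *; tq()"
```

```text
t 27.9 ball deg -15.7 tip h 44.4 Fy 12.9 Fz 3.1 torque 0.836
```

The wheel clearly stiffened: 12.9 N after only 1 mm of travel, above the 10 N grip level and below the 17 N crush level. I'm backing off and lifting away.

Call:
{"name": "servo_tool", "arguments": {"commands": [{"x": -0.012, "y": 0, "z": 0, "ax": 0, "ay": 0, "az": 0}, {"x": -0.04, "y": 0, "z": 0, "ax": 0, "ay": 0, "az": 0}, {"x": -0.06, "y": 0, "z": -0.06, "ax": 0, "ay": 0, "az": 0}, {"x": -0.06, "y": 0, "z": -0.16, "ax": 0, "ay": 0, "az": 0}, {"x": -0.06, "y": 0, "z": -0.28, "ax": 0, "ay": 0, "az": 0}, {"x": -0.06, "y": 0, "z": -0.4, "ax": 0, "ay": 0, "az": 0}, {"x": -0.06, "y": 0, "z": -0.45, "ax": 0, "ay": 0, "az": 0}, {"x": -0.06, "y": 0, "z": -0.45, "ax": 0, "ay": 0, "az": 0}]}}

```text
time_s: 28.9
tcp_pos: [0.5108, 0.0245, 0.2894]
ee_rot: [0.0, 0.636, 0.772, 0.001]
wrist_force: [0.5, 0.4, -0.4]
width: -0.001
gripper_force: 0.0
```

```bash
python3 - <<'E'
from h import *
tl(); m,im=cap('wrist','w9')
cv2.imwrite('pics/w9b.png',cv2.resize(im[0:260,260:560,::-1],None,fx=2.2,fy=2.2,interpolation=2))
E
```

```text
t 28.9 local mm [-98.6 -54.6 179.4] F x,y,z local [ 0.6  0.3 -0.4] w -0.0
```

View pics/w9b.png

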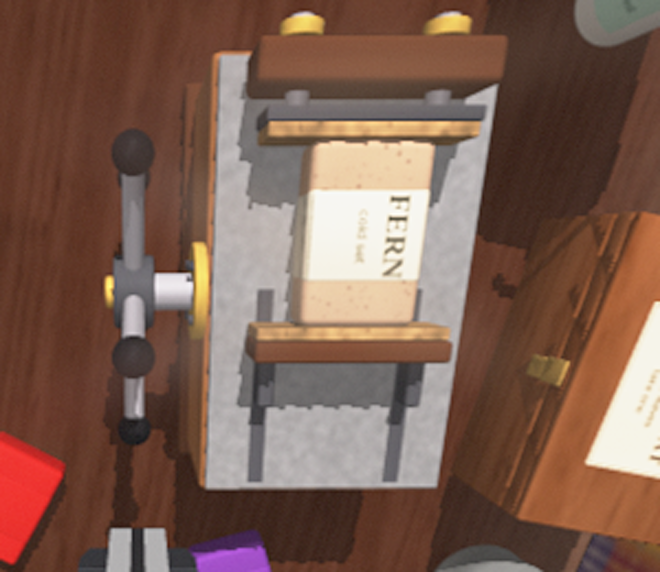

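The bar, at crop (365,235), sits flat and square. Its ends are against the pad cork (row 140) and the jaw cork (row 325), centred across their width, and the robot is clear.

```bash
python3 -c "
from station import ctrl
print(ctrl.finish_job())"
```

```text
the job is handed in; nothing more can be done
None
```

The soap bar lies flat and centred in the clamp, gripped end to end: I stopped when the wheel clearly stiffened at about 13 N, backed the arm clear, and handed the job in at about 29 s without touching the tins or the stamp.

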